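# Hang the tube carrier on the keeper peg

### The job

Pick up the small red tube carrier that has a window in its upright handle plate and hang it by that window on the peg of the drying stand: bring it in over the peg's free end so that it swings the gravity keeper up, go on until the keeper has dropped shut again behind the handle plate, then leave it hanging freely and at rest. Leave the other carrier, the one with a knob handle and two tubes, standing where it is.

Things in the scene. Friction and masses are not known exactly. Their poses are not given: they have to be found in the camera images.
- carrier_eye (a point): Centre of the window in the empty red carrier's handle plate, 88 mm above its underside. x normal to plate, y along it, z up; same after a half turn. Tray 54 (x) x 84 (y) x 40 mm high; central upright plate 10 thick, 56 wide, its top 62 mm above this point. Window right through, 40 wide, 36 high. Grip tab: solid plate 18 to 62 mm above this point, pinch its 10 mm from above. Loose, about 220 g.
- keeper_pin (a point): Keeper pivot, on the peg's centre line 7.5 mm in from its free end, 184 mm up; drying stand fixed. x: level along the peg, from free end inward to the post; z up. Steel peg of two bars, together 16 wide (y), 12 high (6 above and below this point). Post 30 mm square, its face 122 mm inward, no higher than the peg. Nothing above. 12 mm high base plate from 37 mm inward on.
- keeper (a joint): Gravity keeper, rad: steel flap, 35 g, 5 thick, up to 16 mm wide, hanging 42 mm below keeper_pin. 0 = straight down, shut. Swings freely inward and up under the peg (to 1.45) when the window's lower edge pushes it from the free end; cannot swing outward; drops to 0 by its weight once the plate is past its foot (plate's centre 50 mm or more inward of the pivot).
- other_carrier (a point): Middle of the other loose red carrier, on its mid-line 62 mm above its underside: same tray (54 x 84 x 40 mm), but a round knob 28 mm across on a thin post in place of a handle plate, and two capped tubes in it; 124 mm high. No window. Leave it alone.
Not all that is in view belongs to the job. Of the things that look like the part that bears keeper_pin, the largest one is meant.

How it is judged (in metres and radians):
On the way, in this order (a step that is already met when the one before it is completed fails the run):
1. the carrier is lifted clear of the bench (height (world z) of carrier_eye above 0.12 m), for 0.1 s.
2. the window is over the peg and its plate has swung the keeper up (value of joint keeper above 0.5 rad and x of carrier_eye in the frame of keeper_pin between 0.005 and 0.11 m and y of carrier_eye in the frame of keeper_pin between -0.02 and 0.02 m and z of carrier_eye in the frame of keeper_pin between -0.02 and 0.02 m), for 0.05 s.
At the end, for the whole second after the job is handed in: The carrier hangs at rest on the peg by its window (window centre 12 mm below the pivot within 6 mm, within 14 mm sideways, 15 to 110 mm inward), upright within 11 degrees; the keeper is shut (below 0.15 rad); the other carrier is within 30 mm of its start (x of carrier_eye in the frame of keeper_pin between 0.015 and 0.11 m and y of carrier_eye in the frame of keeper_pin between -0.014 and 0.014 m and z of carrier_eye in the frame of keeper_pin between -0.018 and -0.006 m and value of joint keeper below 0.15 rad and angle between carrier_eye's own z axis and vertical below 0.2 rad and linear speed of carrier below 0.03 m/s and distance of other_carrier from where it was at the start of the episode below 0.03 m); the robot touches nothing.
It fails at once if the other carrier is knocked over or carried off (moved more than 30 mm) (distance of other_carrier from where it was at the start of the episode above 0.03 m).
It also fails if it takes over 45 s, if anything falls off the work surface, if the arm or the gripper's body presses on something with over 40 N, if the wrist force passes 120 N, or if a joint passes its speed limit or range.

### The arm

A 6-joint arm with a two-finger parallel gripper is mounted at the origin on the work surface. World frame = base frame: x ahead of the robot, y to its left, z up, the work surface at z = 0. Lengths are in m, angles in degrees, forces in N, time in s.
With the tool pointing down it reaches from about 0.4 to 0.825 m from the base axis. Payload 7 kg.
Tool frame: the origin (TCP) lies between the finger pads; the fingertips stand 19 mm ahead of it and the grasp point (between the pads) is the TCP; x points along the fingers, y is the direction in which the jaws open and shut, and the axes are right-handed (so a half turn about x gives the same grasp; the last joint's range is limited). The gripper opens to 88 mm and grips with 3 to 60 N. Pads are 19 mm wide; open, the fingers measure 130 mm over their backs; the gripper's body (78 mm by 193 mm) begins 47 mm behind the grasp point.
Start: joints at [84.975, 20.546, 0.682, 0, -70.136, -16.507], TCP at [0.248, 0.628, 0.246] pointing down, gripper open.
Joint ranges: [-176.03, 176.03], [-82.01, 121.73], [-58.28, 71.71], [-173.87, 95.51], [-174.79, -0.11], [-173.66, 173.66]. Speed limits (degrees/s): [136.94, 136.94, 172.46, 180, 180, 180].

### API

Orientations are given as [roll, pitch, yaw] about the fixed x, y, z axes, in that order (R = Rz(yaw) Ry(pitch) Rx(roll)).
In Python, from plant import r gives the robot as it stands.
- The arm moves only by the tool send_rows, never from a script. Its argument "plan" is a list of rows, each a list of 2 entries, a list of its own where there are three numbers: the shift along the tool's x, y, z scaled (see below), then the turn, a rotation vector about the tool's x, y, z scaled (see below). A call has exactly 5 rows; each row is the pose to reach, as a shift and turn from the pose measured when the call began, along the tool's axes at that moment; what a row does not reach only later rows make up. The controller multiplies each number of a shift by 0.15 m and each number of a turn by pi/4 rad. A row lasts 1/10 s, in which the tool goes at most 50 mm and 8.59 degrees, less where a joint would pass 70% of its speed; a pose out of reach is approached as far as the arm can. A call with a number of a shift or a turn outside -1 to 1 is refused whole. A call with a gripper value outside its range is refused whole. "jaw" is the opening, from -1 (shut) to 1 (fully open), so that 0 is half open, set as the call begins (left out, the last holds). The fingers move at their own pace and stop on an object; "force" is the grip in N (left out, the last holds). Time passes only in rows, so rows that repeat a pose let the fingers close, or fill a call up. It gives the time, the measured TCP pose, the force and the opening at its end, in the units of the state.
- r.get_state(): the state, without advancing time (a new reading comes with each control period).
- r.capture(name): name is "scene" or "top" or "wrist"; returns a dict with "color" (420x560x3 uint8, red, green, blue), "range_z" (420x560 float32, m along the optical axis (not along the pixel's ray), 0 where there is no reading), "mtx" (3x3 intrinsics, pixels), "pose" (4x4, takes a point from camera to world coordinates). Camera axes: x right, y down, z forward; pixel columns grow to the right and rows downward; lengths in m; the calibration is good to about 2 mm. A picture is of the moment at which its call begins.
- r.close_job(): hands the job in, once; it reports no verdict.
Trained networks look in a picture, given as the dict that the camera call returned (one of the last four; its "shot" number tells which), for a name from the list of things; names that differ only in an ending like _2 or _b are one class to them, and where a whole thing is asked for, a point or a joint stands for the part that bears it (a point fixed in the world has none). Each returns a list of dicts, best first, with "score" (0 to 1); they miss things now and then, are a little off and sometimes report something else, mostly with a low value. They report only what shows in the picture. A call takes as long as a camera call. They do not tell look-alikes from the thing itself.
- r.find_in(picture, target): "uv" ([column, row] in pixels, amid what is visible of it).
- r.trace(picture, target): "mask" (420x560 bool, what is visible of it) and "uv" ([column, row] in pixels, amid what is visible of it).
The state is a dict: "time_s": time; "joints": joint angles; "qd": joint speeds; "joint_torque": joint torques, N m; "tcp_pos": TCP position; "eef_rot": TCP orientation; "contact_force": force on the tool from outside, world axes, zero at the start; "moment": the same for the moment, N m; "gripper_width": finger opening in m.
Only numpy, scipy, OpenCV 4.12 (cv2) and the standard library are available. Lean on these libraries where they do the work, as an engineer would, in place of code of your own. Each camera call takes 0.05 s, during which the arm holds its last target. There are 200 camera calls.

## Working session

There is one attempt and no reset: what is moved stays moved. The work goes in short steps, Python scripts to look and compute and a tool call to move; the robot and the scene stay as the last step left them, time stands still between calls to the robot, and variables do not carry over. Pictures are saved under pics/ and viewed, about 8 in all and at most 12, crops included, and the job is handed in when it is done.

Besides the shell and the picture viewer there is one more tool, called after ">>>" by a JSON object that holds its "op" and its "data". send_rows: Moves the arm, as the interface text tells. Its arguments: {"type":"object","properties":{"plan":{"type":"array"},"jaw":{"type":"number"},"force":{"type":"number"}},"required":["plan"]}

```bash
ls; mkdir -p pics; cat > h.py <<'E'
import numpy as np, cv2
from scipy.spatial.transform import Rotation as R
from plant import r
def cloud(p):
    d=p["range_z"];K=p["mtx"];v,u=np.mgrid[:d.shape[0],:d.shape[1]]
    c=np.stack([(u-K[0,2])/K[0,0]*d,(v-K[1,2])/K[1,1]*d,d],-1)
    w=c@p["pose"][:3,:3].T+p["pose"][:3,3]; w[d==0]=np.nan
    return w
def save(p,n): cv2.imwrite(f"pics/{n}.png",p["color"][...,::-1])
E
python3 - <<'E'
from h import *
ps={}
for n in("scene","top"):
    p=r.capture(n);ps[n]=p;w=cloud(p);save(p,n)
    np.savez(f"{n}.npz",w=w,color=p["color"],pose=p["pose"],mtx=p["mtx"])
    for t in("carrier_eye","keeper_pin","keeper","other_carrier"):
        for q in r.trace(p,t):
            m=q["mask"];pts=w[m];
            print(n,t,round(q["score"],2),np.round(q["uv"]),m.sum(),np.round(np.nanpercentile(pts,[2,50,98],axis=0),3).tolist())
s=r.get_state();print(s["tcp_pos"],s["eef_rot"],s["time_s"])
cv2.imwrite("pics/both.png",np.hstack([cv2.resize(ps[n]["color"][...,::-1],(800,600)) for n in ps])[:, :])
E
```

```text
pics
scene keeper_pin 0.8 [349. 254.] 3754 [[0.483, 0.166, 0.002], [0.641, 0.271, 0.014], [0.713, 0.357, 0.191]]
scene keeper_pin 0.76 [433. 229.] 1644 [[0.511, 0.466, 0.005], [0.576, 0.542, 0.011], [0.632, 0.602, 0.146]]
scene keeper_pin 0.73 [281. 207.] 1407 [[0.355, 0.07, 0.004], [0.411, 0.143, 0.012], [0.468, 0.201, 0.147]]
scene keeper 0.57 [310. 235.] 54 [[0.672, 0.16, 0.144], [0.681, 0.164, 0.157], [0.687, 0.169, 0.171]]
scene other_carrier 0.96 [116. 245.] 1280 [[0.391, -0.355, 0.001], [0.513, -0.314, 0.039], [0.542, -0.271, 0.125]]
top carrier_eye 0.82 [363. 225.] 537 [[0.492, -0.226, -0.0], [0.515, -0.18, 0.038], [0.553, -0.144, 0.153]]
top keeper_pin 0.96 [225. 198.] 1990 [[0.553, 0.174, 0.006], [0.623, 0.262, 0.014], [0.711, 0.35, 0.193]]
top keeper_pin 0.75 [262. 264.] 1177 [[0.346, 0.078, 0.005], [0.403, 0.14, 0.011], [0.463, 0.206, 0.148]]
top keeper_pin 0.65 [140. 215.] 1215 [[0.507, 0.47, 0.001], [0.563, 0.533, 0.011], [0.621, 0.594, 0.147]]
top other_carrier 0.73 [401. 229.] 514 [[0.474, -0.359, 0.001], [0.503, -0.309, 0.041], [0.537, -0.272, 0.128]]
[0.24776604 0.62782448 0.2455233 ] [  90.63485499   89.9956654  -110.89990857] 0.5
```

View pics/scene.png

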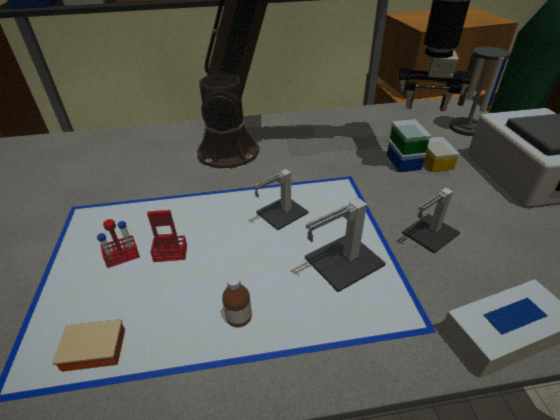

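View pics/top.png

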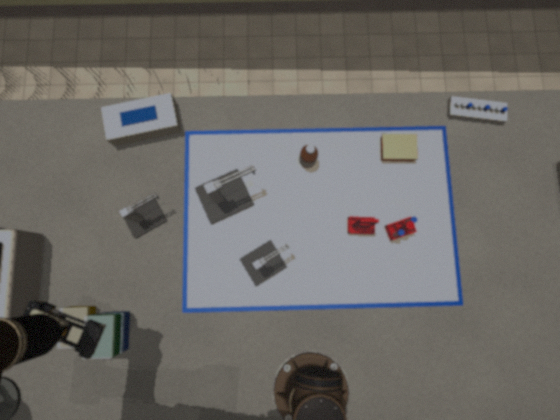

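The top view shows the eye carrier at (363,225) with its plate roughly along world y, and the other carrier at (401,229). The large stand is at (225,198), with its peg's free end at about (255,170). Next I'll measure the peg line and the plate.

```bash
cat > m.py <<'E'
from h import *
for n in("scene","top"):
    z=np.load(f"{n}.npz");w=z["w"];c=z["color"].astype(int);W=w.reshape(-1,3);C=c.reshape(-1,3)
    b=(W[:,0]>.5)&(W[:,0]<.8)&(W[:,1]>.1)&(W[:,1]<.4)
    pk=W[b&(W[:,2]>.165)&(W[:,2]<.21)]
    a=pk[:,:2];mu=a.mean(0);u,s,vt=np.linalg.svd(a-mu,full_matrices=False);d=vt[0]*np.sign(vt[0][1]);t=(a-mu)@d
    print(n,"peg",len(pk),"mu",mu,"dir",d,np.degrees(np.arctan2(d[1],d[0])),"ends",mu+d*t.min(),mu+d*t.max(),np.ptp(t),"z",np.percentile(pk[:,2],[5,50,95]),"resid",s[1]/len(a)**.5)
    red=(C[:,0]>1.8*C[:,1])&(C[:,0]>70)
    b=red&(W[:,0]>.42)&(W[:,0]<.6)&(W[:,1]>-.245)&(W[:,1]<-.1)
    q=W[b]
    for lo,hi in((.01,.05),(.055,.16),(.11,.16)):
        k=q[(q[:,2]>lo)&(q[:,2]<hi)]
        if len(k)<5: continue
        rc=cv2.minAreaRect((k[:,:2]*1000).astype(np.float32))
        print(n,lo,len(k),"med",np.median(k,0).round(4),"rect",rc,"zmax",k[:,2].max())
        e=k[:,:2]-k[:,:2].mean(0);v=np.linalg.svd(e,full_matrices=False)[2][0];print("  dir",np.degrees(np.arctan2(v[1],v[0])))
E
python3 m.py
```

```text
scene peg 677 mu [0.65097274 0.23910585] dir [-0.36558369  0.93077847] 111.44350837188239 ends [0.6831571  0.15716426] [0.6245656 0.3063386] 0.16026836297579755 z [0.16938572 0.18829379 0.19173949] resid 0.007107245615457573
scene 0.01 312 med [ 0.5403 -0.1779  0.0352] rect ((521.6047973632812, -184.88839721679688), (84.71276092529297, 56.29195022583008), 86.48234558105469) zmax 0.04488647993263439
  dir -85.67079711004573
scene 0.055 159 med [ 0.5234 -0.1841  0.1418] rect ((521.252685546875, -184.2956085205078), (54.118064880371094, 12.110427856445312), 86.47550964355469) zmax 0.15320976924520513
  dir -93.59644741580503
scene 0.11 88 med [ 0.5232 -0.1848  0.15  ] rect ((521.5413818359375, -184.3193359375), (54.03741455078125, 11.01076889038086), 87.20069885253906) zmax 0.15320976924520513
  dir -93.031768634219
top peg 385 mu [0.64249778 0.24171326] dir [-0.41722384  0.90880376] 114.65944048098474 ends [0.68182645 0.15604692] [0.61514691 0.30128938] 0.1598171860891498 z [0.17801106 0.18977376 0.19391845] resid 0.00735315398966732
top 0.01 174 med [ 0.5139 -0.1775  0.0388] rect ((518.6749267578125, -184.10543823242188), (81.79438018798828, 52.087562561035156), 85.31926727294922) zmax 0.04863223955339935
  dir -109.54682872713684
top 0.055 128 med [ 0.5173 -0.183   0.144 ] rect ((519.0160522460938, -184.6654815673828), (54.514041900634766, 10.661449432373047), 86.20995330810547) zmax 0.15645256463266133
  dir -94.88357404932582
top 0.11 91 med [ 0.5174 -0.181   0.1495] rect ((519.067626953125, -183.8866729736328), (52.80146408081055, 10.661449432373047), 86.20995330810547) zmax 0.15645256463266133
  dir -92.89231845340944
```

```bash
cat > go.py <<'E'
import sys
from h import *
# usage: go.py x y z yaxis_angle_deg (half-turn equivalent) -> shift/turn units
def rel(s,p,ang):
    Rt=R.from_euler("xyz",s["eef_rot"],degrees=True)
    best=None
    for a in (ang,ang+180):
        y=np.array([np.cos(np.radians(a)),np.sin(np.radians(a)),0]);x=np.array([0,0,-1.])
        Rg=R.from_matrix(np.stack([x,y,np.cross(x,y)],1))
        rv=(Rt.inv()*Rg).as_rotvec()
        print("shift",(Rt.inv().apply(np.array(p)-s["tcp_pos"])/.15).round(3).tolist(),"turn",(rv/(np.pi/4)).round(3).tolist(),"deg",np.degrees(rv).round(1).tolist(),"j6",s["joints"][5].round(1))
if __name__=="__main__":
    s=r.get_state();m=Rt=R.from_euler("xyz",s["eef_rot"],degrees=True).as_matrix()
    v=list(map(float,sys.argv[1:]));print("t",s["time_s"],"tcp",s["tcp_pos"].round(4),"F",s["contact_force"].round(1),"w",s["gripper_width"],"j",s["joints"].round(1));print("y",m[:,1].round(3),"yang",np.degrees(np.arctan2(m[1,1],m[0,1])).round(2),"z",m[:,2].round(3));rel(s,v[:3],v[3])
E
python3 go.py .50 .28 .30 -3.5
```

```text
t 0.5 tcp [0.2478 0.6278 0.2455] F [-0.2  0.1  0.4] w 0.08770067775260895 j [ 85.   20.5   0.7  -0.  -70.1 -16.5]
y [-0.367 -0.93   0.   ] yang -111.53 z [-0.93   0.367 -0.   ]
shift [-0.363, 1.54, -2.415] turn [-2.401, 0.0, -0.0] deg [-108.0, 0.0, -0.0] j6 -16.5
shift [-0.363, 1.54, -2.415] turn [1.599, -0.0, -0.0] deg [72.0, -0.0, -0.0] j6 -16.5
```

>>> {"op": "send_rows", "data": {"plan": [[[-0.06, 0.15, -0.2], [0.16, 0, 0]], [[-0.12, 0.3, -0.4], [0.32, 0, 0]], [[-0.18, 0.45, -0.6], [0.48, 0, 0]], [[-0.24, 0.6, -0.8], [0.64, 0, 0]], [[-0.3, 0.75, -1.0], [0.8, 0, 0]]], "jaw": 1, "force": 30}}

```text
time_s: 1.0
tcp_pos: [0.3465, 0.4668, 0.2911]
eef_rot: [-58.5, 90.0, 63.7]
contact_force: [1.3, 0.5, 0.4]
gripper_width: 0.0878
```

```bash
python3 go.py .52 -.1845 .29 -3.5
```

```text
t 1.0 tcp [0.3465 0.4668 0.2911] F [1.3 0.5 0.4] w 0.08784120040746987 j [ 72.7  10.2  -7.4   0.  -72.3 -40.5]
y [-0.846 -0.533 -0.   ] yang -147.81 z [-0.533  0.846  0.   ]
shift [0.006, 1.334, -4.291] turn [-3.207, -0.0, 0.0] deg [-144.3, -0.0, 0.0] j6 -40.5
shift [0.006, 1.334, -4.291] turn [0.793, 0.0, 0.0] deg [35.7, 0.0, 0.0] j6 -40.5
```

>>> {"op": "send_rows", "data": {"plan": [[[0, 0.05, -0.2], [0.16, 0, 0]], [[0, 0.1, -0.4], [0.32, 0, 0]], [[0, 0.15, -0.6], [0.48, 0, 0]], [[0, 0.2, -0.8], [0.64, 0, 0]], [[0, 0.25, -1.0], [0.79, 0, 0]]]}}

```text
time_s: 1.5
tcp_pos: [0.3949, 0.3186, 0.2913]
eef_rot: [-25.4, 89.9, 61.0]
contact_force: [0.5, 0.6, -0.7]
gripper_width: 0.0878
```

>>> {"op": "send_rows", "data": {"plan": [[[0, 0, -0.2], [0, 0, 0]], [[0, 0, -0.4], [0, 0, 0]], [[0, 0, -0.6], [0, 0, 0]], [[0, 0, -0.8], [0, 0, 0]], [[0, 0, -1.0], [0, 0, 0]]]}}

```text
time_s: 2.0
tcp_pos: [0.3851, 0.1677, 0.2914]
eef_rot: [-29.8, 89.9, 56.5]
contact_force: [1.0, 0.1, 1.0]
gripper_width: 0.0878
```

```bash
python3 go.py .52 -.1845 .29 -3.5
```

```text
t 2.0 tcp [0.3851 0.1677 0.2914] F [1.  0.1 1. ] w 0.0878387631834957 j [ 50.7  -6.4 -24.8  -0.  -71.5 -54.3]
y [-0.998  0.064 -0.001] yang 176.36 z [0.064 0.998 0.002]
shift [0.007, -1.047, -2.286] turn [3.997, 0.002, -0.003] deg [179.9, 0.1, -0.1] j6 -54.3
shift [0.007, -1.047, -2.286] turn [-0.003, 0.002, 0.001] deg [-0.1, 0.1, 0.0] j6 -54.3
```

>>> {"op": "send_rows", "data": {"plan": [[[0, -0.12, -0.2], [0, 0, 0]], [[0, -0.24, -0.4], [0, 0, 0]], [[0, -0.36, -0.6], [0, 0, 0]], [[0, -0.48, -0.8], [0, 0, 0]], [[0, -0.6, -1.0], [0, 0, 0]]]}}

```text
time_s: 2.5
tcp_pos: [0.4658, 0.0109, 0.2917]
eef_rot: [-43.3, 89.8, 43.0]
contact_force: [-0.2, 1.1, 0.5]
gripper_width: 0.088
```

>>> {"op": "send_rows", "data": {"plan": [[[0, -0.1, -0.2], [0, 0, 0]], [[0, -0.2, -0.4], [0, 0, 0]], [[0, -0.3, -0.6], [0, 0, 0]], [[0, -0.4, -0.8], [0, 0, 0]], [[0, -0.45, -1.0], [0, 0, 0]]]}}

```text
time_s: 3.0
tcp_pos: [0.5244, -0.1446, 0.2915]
eef_rot: [-46.5, 89.8, 39.9]
contact_force: [-0.0, 0.7, -0.1]
gripper_width: 0.0881
```

```bash
python3 go.py .52 -.1845 .29 -3.5; python3 - <<'E'
from h import *
p=r.capture("wrist");save(p,"w1");w=cloud(p);np.savez("wrist.npz",w=w,color=p["color"])
for t in("carrier_eye",):
  for q in r.trace(p,t):
    k=w[q["mask"]];k=k[k[:,2]>.09]
    if len(k)<10: continue
    print(q["score"],q["uv"],len(k),cv2.minAreaRect((k[:,:2]*1000).astype(np.float32)),np.percentile(k[:,2],[5,50,98]))
E
```

```text
t 3.0 tcp [ 0.5244 -0.1446  0.2915] F [-0.   0.7 -0.1] w 0.08814356797166152 j [  5.2   6.5 -11.8  -0.1 -71.6  -8.8]
y [-0.998  0.064 -0.002] yang 176.36 z [0.064 0.998 0.002]
shift [0.009, 0.013, -0.268] turn [3.997, 0.004, -0.004] deg [179.9, 0.2, -0.2] j6 -8.8
shift [0.009, 0.013, -0.268] turn [-0.003, 0.002, 0.003] deg [-0.1, 0.1, 0.1] j6 -8.8
0.73 [281.6, 149.0] 649 ((519.7870483398438, -183.42543029785156), (55.73172378540039, 9.498785018920898), 86.4864501953125) [0.14825179 0.15032586 0.15167589]
```

View pics/w1.png

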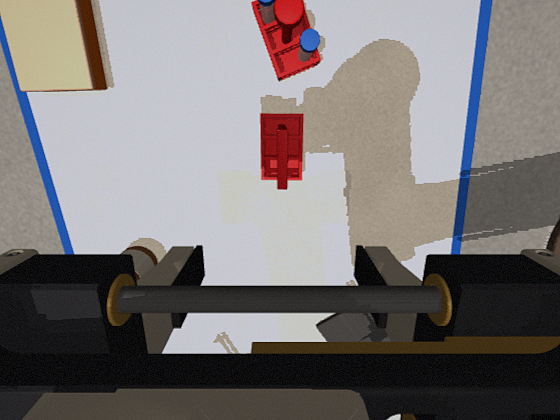

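Wrist view: the eye carrier's plate is at (282,150), midway between the fingers. The other carrier is at (288,35). The plate measures (0.520, -0.183) with its top at 0.150 m, which agrees with the earlier fix.

>>> {"op": "send_rows", "data": {"plan": [[[0, 0.005, -0.13], [0, 0, 0]], [[0.1, 0.014, -0.26], [0, 0, 0]], [[0.3, 0.014, -0.26], [0, 0, 0]], [[0.5, 0.014, -0.26], [0, 0, 0]], [[0.65, 0.014, -0.26], [0, 0, 0]]]}}

```text
time_s: 3.6
tcp_pos: [0.5186, -0.1842, 0.192]
eef_rot: [-3.9, 89.9, 82.3]
contact_force: [0.1, -0.5, 0.4]
gripper_width: 0.0877
```

>>> {"op": "send_rows", "data": {"plan": [[[0.15, 0, 0], [0, 0, 0]], [[0.28, 0, 0], [0, 0, 0]], [[0.38, 0, 0], [0, 0, 0]], [[0.4, 0, 0], [0, 0, 0]], [[0.4, 0, 0], [0, 0, 0]]]}}

```text
time_s: 4.1
tcp_pos: [0.5186, -0.1838, 0.132]
eef_rot: [17.4, 89.9, 103.6]
contact_force: [0.1, -0.5, 0.6]
gripper_width: 0.0877
```

```bash
python3 go.py .5198 -.1834 .134 -3.5
```

```text
t 4.1 tcp [ 0.5186 -0.1838  0.132 ] F [ 0.1 -0.5  0.6] w 0.08770701679362727 j [  0.8  14.8 -23.8  -0.1 -51.4  -4.6]
y [-0.998  0.066  0.001] yang 176.19 z [0.066 0.998 0.002]
shift [-0.013, -0.008, 0.003] turn [3.993, -0.001, -0.003] deg [179.7, -0.0, -0.1] j6 -4.6
shift [-0.013, -0.008, 0.003] turn [-0.007, 0.002, -0.001] deg [-0.3, 0.1, -0.0] j6 -4.6
```

>>> {"op": "send_rows", "data": {"plan": [[[0, -0.008, 0], [0, 0, 0]], [[0, -0.008, 0], [0, 0, 0]], [[0, -0.008, 0], [0, 0, 0]], [[0, -0.008, 0], [0, 0, 0]], [[0, -0.008, 0], [0, 0, 0]]], "jaw": -1, "force": 35}}

```text
time_s: 4.6
tcp_pos: [0.5198, -0.1839, 0.1322]
eef_rot: [4.0, 89.9, 90.2]
contact_force: [0.4, -0.9, 0.0]
gripper_width: 0.0532
```

>>> {"op": "send_rows", "data": {"plan": [[[0, 0, 0], [0, 0, 0]], [[0, 0, 0], [0, 0, 0]], [[-0.05, 0, 0], [0, 0, 0]], [[-0.15, 0, 0], [0, 0, 0]], [[-0.25, 0, 0], [0, 0, 0]]]}}

```text
time_s: 5.1
tcp_pos: [0.5197, -0.184, 0.1704]
eef_rot: [24.5, 89.9, 110.7]
contact_force: [0.5, 0.0, 0.1]
gripper_width: 0.0131
```

```bash
python3 go.py .70 .11 .28 -67
```

```text
t 5.1 tcp [ 0.5197 -0.184   0.1704] F [0.5 0.  0.1] w 0.013051835438072316 j [  0.8  12.6 -21.   -0.1 -56.5  -4.6]
y [-0.998  0.066  0.001] yang 176.19 z [0.066 0.998 0.001]
shift [-0.728, -1.069, 2.037] turn [-2.596, 0.002, 0.001] deg [-116.8, 0.1, 0.1] j6 -4.6
shift [-0.728, -1.069, 2.037] turn [1.404, 0.001, -0.002] deg [63.2, 0.1, -0.1] j6 -4.6
```

The fingers are slow and had not closed when I lifted, so I'll reopen, go down again and close with a longer wait.

>>> {"op": "send_rows", "data": {"plan": [[[-0.05, 0, 0], [0, 0, 0]], [[-0.05, 0, 0], [0, 0, 0]], [[-0.05, 0, 0], [0, 0, 0]], [[-0.05, 0, 0], [0, 0, 0]], [[-0.05, 0, 0], [0, 0, 0]]], "jaw": -0.2}}

```text
time_s: 5.6
tcp_pos: [0.5194, -0.184, 0.1773]
eef_rot: [51.5, 89.9, 137.7]
contact_force: [0.2, 0.2, 0.6]
gripper_width: 0.035
```

```bash
python3 go.py .5198 -.1834 .132 -3.5;python3 - <<'E'
from h import *
for n in("scene","top"):
  p=r.capture(n);w=cloud(p);save(p,n+"2");np.savez(f"{n}2.npz",w=w,color=p["color"])
  for q in r.trace(p,"carrier_eye"):
    k=w[q["mask"]];print(n,q["score"],q["uv"],np.nanpercentile(k,[2,50,98],axis=0).round(3).tolist())
    k=k[(k[:,2]>.055)]
    if len(k)>5: print(cv2.minAreaRect((k[:,:2]*1000).astype(np.float32)))
E
```

```text
t 5.6 tcp [ 0.5194 -0.184   0.1773] F [0.2 0.2 0.6] w 0.03496915289315199 j [  0.8  12.2 -20.4  -0.1 -57.4  -4.6]
y [-0.998  0.066  0.002] yang 176.19 z [0.066 0.998 0.001]
shift [0.302, -0.003, 0.004] turn [3.993, -0.004, -0.003] deg [179.7, -0.2, -0.1] j6 -4.6
shift [0.302, -0.003, 0.004] turn [-0.007, 0.002, -0.002] deg [-0.3, 0.1, -0.1] j6 -4.6
scene 0.86 [168.1, 244.8] [[0.493, -0.226, 0.002], [0.525, -0.181, 0.041], [0.549, -0.143, 0.15]]
((522.22314453125, -184.11166381835938), (56.03630828857422, 13.602109909057617), 88.71356964111328)
top 0.66 [359.0, 227.3] [[0.482, -0.191, 0.002], [0.515, -0.164, 0.029], [0.537, -0.144, 0.236]]
((483.6334533691406, -122.90608215332031), (38.522586822509766, 131.25831604003906), 29.173076629638672)
```

The carrier hasn't moved, so I'll go down and close for longer.

>>> {"op": "send_rows", "data": {"plan": [[[0.1, 0, 0], [0, 0, 0]], [[0.2, 0, 0], [0, 0, 0]], [[0.29, 0, 0], [0, 0, 0]], [[0.3, 0, 0], [0, 0, 0]], [[0.3, 0, 0], [0, 0, 0]]]}}

```text
time_s: 6.3
tcp_pos: [0.5195, -0.184, 0.1326]
eef_rot: [58.1, 89.9, 144.3]
contact_force: [0.8, 0.4, 0.9]
gripper_width: 0.0353
```

>>> {"op": "send_rows", "data": {"plan": [[[0, 0, 0], [0, 0, 0]], [[0, 0, 0], [0, 0, 0]], [[0, 0, 0], [0, 0, 0]], [[0, 0, 0], [0, 0, 0]], [[0, 0, 0], [0, 0, 0]]], "jaw": -1, "force": 35}}

```text
time_s: 6.8
tcp_pos: [0.5196, -0.184, 0.133]
eef_rot: [51.4, 89.9, 137.6]
contact_force: [-0.7, 1.9, 2.6]
gripper_width: 0.0098
```

>>> {"op": "send_rows", "data": {"plan": [[[0, 0, 0], [0, 0, 0]], [[0, 0, 0], [0, 0, 0]], [[0, 0, 0], [0, 0, 0]], [[0, 0, 0], [0, 0, 0]], [[0, 0, 0], [0, 0, 0]]]}}

```text
time_s: 7.3
tcp_pos: [0.5196, -0.184, 0.1329]
eef_rot: [51.6, 89.9, 137.8]
contact_force: [0.1, 1.0, 0.9]
gripper_width: 0.01
```

>>> {"op": "send_rows", "data": {"plan": [[[-0.1, 0, 0], [0, 0, 0]], [[-0.25, 0, 0], [0, 0, 0]], [[-0.45, 0, 0], [0, 0, 0]], [[-0.65, 0, 0], [0, 0, 0]], [[-0.85, 0, 0], [0, 0, 0]]]}}

```text
time_s: 7.8
tcp_pos: [0.5194, -0.1841, 0.2611]
eef_rot: [60.9, 89.8, 147.1]
contact_force: [1.1, -0.4, -2.0]
gripper_width: 0.0099
```

```bash
python3 go.py .70 .08 .27 -67; python3 - <<'E'
from h import *
p=r.capture("scene");save(p,"s3")
cv2.imwrite("pics/s3c.png",cv2.resize(p["color"][120:300,80:460,::-1],None,fx=2,fy=2))
# peg-only refit
for n in("scene","top","scene2","top2"):
    W=np.load(f"{n}.npz")["w"].reshape(-1,3)
    o=np.array([.6825,.1566]);d=np.array([-.39,.921])
    for it in range(3):
        t=(W[:,:2]-o)@d;s=(W[:,:2]-o)@np.array([-d[1],d[0]])
        k=W[(t>-.02)&(t<.12)&(abs(s)<.025)&(W[:,2]>.18)&(W[:,2]<.2)][:,:2]
        mu=k.mean(0);vt=np.linalg.svd(k-mu,full_matrices=False)[2][0];d=vt*np.sign(vt[1])
        o=mu+d*((k-mu)@d).min()
    rc=cv2.minAreaRect((k*1000).astype(np.float32))
    print(n,len(k),"free end",o.round(4),"dir",np.degrees(np.arctan2(d[1],d[0])).round(1),rc)
E
```

```text
t 7.8 tcp [ 0.5194 -0.1841  0.2611] F [ 1.1 -0.4 -2. ] w 0.009902134153413077 j [  0.8   8.4 -13.6  -0.1 -68.2  -4.6]
y [-0.998  0.066  0.003] yang 176.2 z [0.066 0.998 0.001]
shift [-0.06, -1.085, 1.836] turn [-2.596, 0.004, -0.0] deg [-116.8, 0.2, -0.0] j6 -4.6
shift [-0.06, -1.085, 1.836] turn [1.404, -0.0, -0.004] deg [63.2, -0.0, -0.2] j6 -4.6
scene 396 free end [0.6844 0.1575] dir 113.4 ((658.0639038085938, 211.3824920654297), (24.812501907348633, 119.65103912353516), 22.491474151611328)
top 224 free end [0.6811 0.1559] dir 113.6 ((658.9619140625, 211.78309631347656), (24.208375930786133, 120.48912811279297), 25.356433868408203)
scene2 398 free end [0.6841 0.1579] dir 113.1 ((661.298828125, 213.3860321044922), (25.922475814819336, 119.17535400390625), 25.628339767456055)
top2 222 free end [0.6811 0.1562] dir 113.8 ((657.07470703125, 210.92391967773438), (24.924745559692383, 119.32698822021484), 22.830699920654297)
```

View pics/s3c.png

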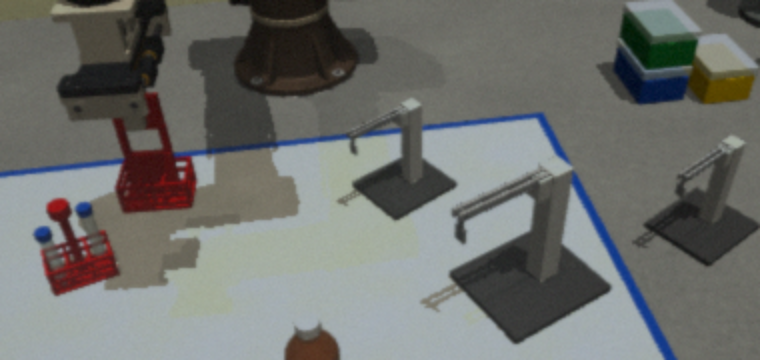

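The carrier hangs straight in the gripper, and the large stand's peg has its free end at about (455,213) in the crop. The pin is at about (0.6796, 0.1638) and the peg direction is 113.5°.

>>> {"op": "send_rows", "data": {"plan": [[[0, -0.08, 0.15], [0.1, 0, 0]], [[0, -0.2, 0.35], [0.25, 0, 0]], [[0, -0.32, 0.55], [0.4, 0, 0]], [[0, -0.44, 0.75], [0.55, 0, 0]], [[0, -0.55, 0.93], [0.7, 0, 0]]]}}

```text
time_s: 8.35
tcp_pos: [0.6135, -0.0497, 0.2663]
eef_rot: [-61.5, 89.8, -7.0]
contact_force: [0.5, -0.5, -2.3]
gripper_width: 0.0098
```

```bash
python3 go.py .708 .098 .27 113.5
```

```text
t 8.35 tcp [ 0.6135 -0.0497  0.2663] F [ 0.5 -0.5 -2.3] w 0.009754710145657923 j [ 13.6  14.1  -5.7   0.1 -70.  -49.1]
y [-0.814  0.581 -0.003] yang 144.47 z [0.581 0.814 0.002]
shift [-0.022, 0.059, 1.167] turn [0.688, 0.004, 0.004] deg [31.0, 0.2, 0.2] j6 -49.1
shift [-0.022, 0.059, 1.167] turn [-3.312, -0.005, 0.005] deg [-149.0, -0.2, 0.2] j6 -49.1
```

>>> {"op": "send_rows", "data": {"plan": [[[0, 0.01, 0.25], [0.14, 0, 0]], [[0, 0.02, 0.5], [0.28, 0, 0]], [[0, 0.04, 0.75], [0.42, 0, 0]], [[0, 0.05, 0.9], [0.56, 0, 0]], [[0, 0.06, 1.0], [0.69, 0, 0]]]}}

```text
time_s: 8.85
tcp_pos: [0.6938, 0.0795, 0.2649]
eef_rot: [-43.2, 89.9, -20.0]
contact_force: [-0.8, 0.1, -2.2]
gripper_width: 0.0097
```

```bash
python3 go.py .7055 .1042 .226 113.5; python3 - <<'E'
from h import *
p=r.capture("wrist");save(p,"w4");w=cloud(p);np.savez("wrist4.npz",w=w,color=p["color"])
for t in("keeper_pin","keeper"):
  for q in r.trace(p,t):
    k=w[q["mask"]];print(t,q["score"],q["uv"],np.nanpercentile(k,[2,50,98],axis=0).round(3).tolist())
W=w.reshape(-1,3);o=np.array([.6826,.1569]);d=np.array([-.399,.917])
for it in range(3):
    t=(W[:,:2]-o)@d;s=(W[:,:2]-o)@np.array([-d[1],d[0]])
    k=W[(t>-.02)&(t<.12)&(abs(s)<.02)&(W[:,2]>.181)&(W[:,2]<.198)]
    if len(k)<20: print(len(k));break
    k=k[:,:2]
    mu=k.mean(0);vt=np.linalg.svd(k-mu,full_matrices=False)[2][0];d=vt*np.sign(vt[1]);o=mu+d*((k-mu)@d).min()
print(len(k),o,np.degrees(np.arctan2(d[1],d[0])),cv2.minAreaRect((k[:,:2]*1000).astype(np.float32)))
E
```

```text
t 8.85 tcp [0.6938 0.0795 0.2649] F [-0.8  0.1 -2.2] w 0.009728137093430827 j [ 22.5  22.1   5.5   0.1 -73.3 -89.3]
y [-0.394  0.919 -0.002] yang 113.23 z [0.919 0.394 0.002]
shift [0.259, 0.121, 0.136] turn [-0.006, 0.002, 0.002] deg [-0.3, 0.1, 0.1] j6 -89.3
shift [0.259, 0.121, 0.136] turn [3.994, 0.003, -0.003] deg [179.7, 0.1, -0.1] j6 -89.3
keeper_pin 0.79 [445.3, 208.9] [[0.556, 0.163, 0.006], [0.631, 0.261, 0.013], [0.696, 0.339, 0.191]]
keeper_pin 0.73 [421.0, 6.1] [[0.418, 0.111, 0.005], [0.45, 0.155, 0.011], [0.477, 0.217, 0.012]]
keeper 0.6 [375.1, 227.2] [[0.671, 0.16, 0.143], [0.677, 0.163, 0.159], [0.687, 0.167, 0.189]]
3199 [0.68084905 0.157152  ] 113.64019895500282 ((656.9323120117188, 212.13784790039062), (24.509418487548828, 119.9202651977539), 22.01213264465332)
```

View pics/w4.png

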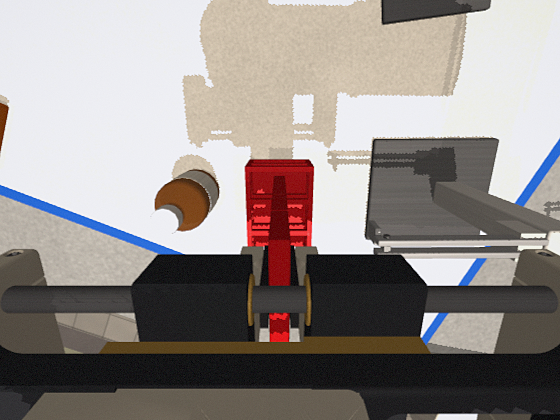

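The wrist view shows the carrier at (280,215), with the peg's two rails running along row 245 from column 370 to 550. The free end (0.6808, 0.1572) and direction 113.6° agree with the earlier fits, and the bottle at (185,200) is out of the path. Next is the pre-insert pose.

>>> {"op": "send_rows", "data": {"plan": [[[0, 0.06, 0.07], [0, 0, 0]], [[0.06, 0.12, 0.135], [0, 0, 0]], [[0.16, 0.12, 0.135], [0, 0, 0]], [[0.25, 0.12, 0.135], [0, 0, 0]], [[0.26, 0.12, 0.135], [0, 0, 0]]]}}

```text
time_s: 9.5
tcp_pos: [0.7031, 0.1025, 0.2225]
eef_rot: [-168.5, 89.8, -145.0]
contact_force: [-0.6, -0.5, -1.9]
gripper_width: 0.01
```

```bash
python3 go.py .7052 .1044 .226 113.5; python3 - <<'E'
from h import *
n=np.array([-.917,-.399]);d=np.array([-.399,.917]);pin=np.array([.6794,.164])
s=r.get_state();e=s["tcp_pos"][:2]-pin;print("tcp in pin frame x",e@d,"y",e@n)
for nm in("scene","top","wrist"):
    p=r.capture(nm);w=cloud(p);c=p["color"].astype(int)
    if nm=="scene": save(p,"s5");cv2.imwrite("pics/s5c.png",cv2.resize(p["color"][130:310,220:460,::-1],None,fx=3,fy=3))
    W=w.reshape(-1,3);C=c.reshape(-1,3);t=(W[:,:2]-pin)@d;y=(W[:,:2]-pin)@n
    k=(t>0)&(t<.105)&(abs(y)<.02)&(W[:,2]>.184)&(W[:,2]<.197);print(nm,"peg y",np.percentile(y[k],[3,50,97]).round(4),"z",np.median(W[k,2]) if k.any() else 0)
    red=(C[:,0]>1.8*C[:,1])&(C[:,0]>60)&(abs(t+.065)<.05)&(abs(y)<.06)
    for lo,hi in((.12,.142),(.15,.26)):
        m=red&(W[:,2]>lo)&(W[:,2]<hi)
        if m.sum()>10: print("  red",lo,m.sum(),"t",np.percentile(t[m],[3,50,97]).round(4),"y",np.percentile(y[m],[2,50,98]).round(4),"z",np.percentile(W[m,2],[2,98]).round(4))
E
```

```text
t 9.5 tcp [0.7031 0.1025 0.2225] F [-0.6 -0.5 -1.9] w 0.010037977007759123 j [ 24.   24.7   4.    0.  -69.5 -90.5]
y [-0.399  0.917 -0.001] yang 113.51 z [ 0.917  0.399 -0.004]
shift [-0.024, 0.006, 0.018] turn [0.0, -0.005, 0.001] deg [0.0, -0.2, 0.0] j6 -90.5
shift [-0.024, 0.006, 0.018] turn [-4.0, -0.001, -0.007] deg [-180.0, -0.1, -0.3] j6 -90.5
tcp in pin frame x -0.06584623906828052 y 0.0028113998026378442
scene peg y [-0.009  -0.0032  0.0072] z 0.1892489508645917
  red 0.12 288 t [-0.0935 -0.0746 -0.041 ] y [-0.0392 -0.0118  0.0431] z [0.1222 0.1394]
  red 0.15 223 t [-0.0714 -0.0666 -0.0613] y [-0.0258 -0.0234  0.0235] z [0.1547 0.2409]
top peg y [-0.0063  0.0016  0.0091] z 0.19003104886899524
  red 0.12 71 t [-0.0927 -0.066  -0.0433] y [-0.0048  0.031   0.0459] z [0.1222 0.1377]
  red 0.15 40 t [-0.0715 -0.0665 -0.0627] y [0.0129 0.0304 0.032 ] z [0.1552 0.2436]
wrist peg y [-0.0074  0.0038  0.0079] z 0.1898462271148572
  red 0.12 1734 t [-0.0918 -0.064  -0.0396] y [-0.0197  0.0168  0.0435] z [0.1259 0.1341]
  red 0.15 2514 t [-0.0704 -0.0655 -0.061 ] y [-0.0236  0.0215  0.0297] z [0.1608 0.2433]
```

View pics/s5c.png

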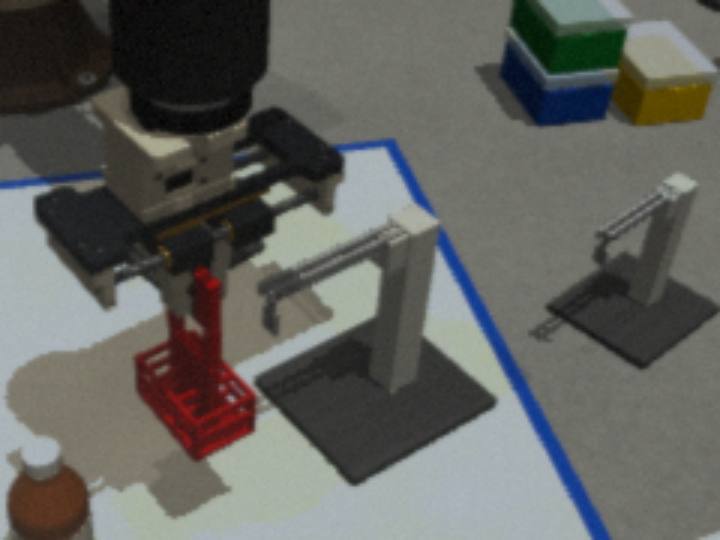

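The scene view shows the carrier at (200,370), lined up with the peg end at (265,290). The lateral error is 3 mm and I'll correct it as I insert.

>>> {"op": "send_rows", "data": {"plan": [[[-0.02, 0, 0.018], [0, 0, 0]], [[-0.02, 0.05, 0.018], [0, 0, 0]], [[-0.02, 0.12, 0.018], [0, 0, 0]], [[-0.02, 0.2, 0.018], [0, 0, 0]], [[-0.02, 0.28, 0.018], [0, 0, 0]]]}}

```text
time_s: 10.15
tcp_pos: [0.6898, 0.1435, 0.229]
eef_rot: [-55.0, 89.9, -31.4]
contact_force: [0.3, 0.1, -2.5]
gripper_width: 0.01
```

```bash
cat > pf.py <<'E'
from h import *
n=np.array([-.917,-.399]);d=np.array([-.399,.917]);pin=np.array([.6794,.164])
s=r.get_state();e=s["tcp_pos"]-np.r_[pin,.229];print("t",s["time_s"],"eye in pin frame x",e[:2]@d,"y",e[:2]@n,"z",e[2],"F",s["contact_force"].round(1),s["moment"].round(2),"w",s["gripper_width"])
E
python3 pf.py
```

```text
t 10.15 eye in pin frame x -0.022981296470925436 y -0.0013568538786726172 z 2.0380429754329743e-05 F [ 0.3  0.1 -2.5] [ 0.11 -0.1  -0.03] w 0.009955890322059107
```

>>> {"op": "send_rows", "data": {"plan": [[[0.015, 0.06, 0], [0, 0, 0]], [[0.015, 0.12, 0], [0, 0, 0]], [[0.015, 0.18, 0], [0, 0, 0]], [[0.015, 0.24, 0], [0, 0, 0]], [[0.015, 0.3, 0], [0, 0, 0]]]}}

```text
time_s: 10.65
tcp_pos: [0.6716, 0.1853, 0.2267]
eef_rot: [-56.2, 89.9, -32.7]
contact_force: [-0.2, -0.9, -2.2]
gripper_width: 0.0094
```

```bash
python3 pf.py
```

```text
t 10.65 eye in pin frame x 0.022671258197364277 y -0.0013323324079410025 z -0.0022912145360996228 F [-0.2 -0.9 -2.2] [ 0.01 -0.16  0.01] w 0.009423307716146655
```

>>> {"op": "send_rows", "data": {"plan": [[[0, 0.06, 0], [0, 0, 0]], [[0, 0.12, 0], [0, 0, 0]], [[0, 0.18, 0], [0, 0, 0]], [[0, 0.24, 0], [0, 0, 0]], [[0, 0.3, 0], [0, 0, 0]]]}}

```text
time_s: 11.15
tcp_pos: [0.6533, 0.2273, 0.2266]
eef_rot: [-53.8, 89.9, -30.3]
contact_force: [-0.5, 0.1, -2.3]
gripper_width: 0.0099
```

```bash
python3 pf.py; python3 - <<'E'
from h import *
p=r.capture("scene");cv2.imwrite("pics/s6c.png",cv2.resize(p["color"][170:300,260:420,::-1],None,fx=4,fy=4,interpolation=cv2.INTER_CUBIC))
E
```

```text
t 11.15 eye in pin frame x 0.06844406263125975 y -0.0013392026264098487 z -0.002350805344341067 F [-0.5  0.1 -2.3] [ 0.11 -0.12 -0.02] w 0.009892077880153212
```

View pics/s6c.png

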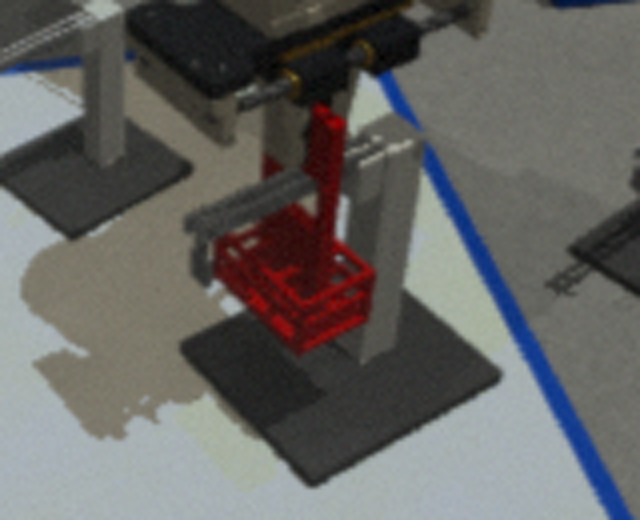

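The plate is over the peg and the keeper hangs shut at about (200,260). Now lower it onto the peg.

>>> {"op": "send_rows", "data": {"plan": [[[0.02, 0, -0.009], [0, 0, 0]], [[0.035, 0, -0.009], [0, 0, 0]], [[0.05, 0, -0.009], [0, 0, 0]], [[0.06, 0, -0.009], [0, 0, 0]], [[0.06, 0, -0.009], [0, 0, 0]]]}}

```text
time_s: 11.7
tcp_pos: [0.6517, 0.2275, 0.2172]
eef_rot: [-59.9, 89.9, -36.3]
contact_force: [0.7, 0.6, -2.2]
gripper_width: 0.0098
```

```bash
python3 pf.py
```

```text
t 11.7 eye in pin frame x 0.06928114722775902 y 6.247997323840723e-05 z -0.01177237785241353 F [ 0.7  0.6 -2.2] [ 0.04 -0.18 -0.01] w 0.009819136050954849
```

>>> {"op": "send_rows", "data": {"plan": [[[0.004, 0, 0], [0, 0, 0]], [[0.008, 0, 0], [0, 0, 0]], [[0.01, 0, 0], [0, 0, 0]], [[0.01, 0, 0], [0, 0, 0]], [[0.01, 0, 0], [0, 0, 0]]]}}

```text
time_s: 12.2
tcp_pos: [0.6519, 0.2274, 0.2169]
eef_rot: [-42.0, 89.8, -18.4]
contact_force: [-2.7, -0.7, 3.8]
gripper_width: 0.0098
```

```bash
python3 pf.py
```

```text
t 12.2 eye in pin frame x 0.06912103295691699 y -0.00010927515253730813 z -0.012078850861041407 F [-2.7 -0.7  3.8] [-0.13  0.96  0.  ] w 0.00979358251346941
```

It's resting on the peg. Release part-way and wait.

>>> {"op": "send_rows", "data": {"plan": [[[-0.003, 0, 0], [0, 0, 0]], [[-0.003, 0, 0], [0, 0, 0]], [[-0.003, 0, 0], [0, 0, 0]], [[-0.003, 0, 0], [0, 0, 0]], [[-0.003, 0, 0], [0, 0, 0]]], "jaw": -0.4}}

```text
time_s: 12.7
tcp_pos: [0.6519, 0.2274, 0.2171]
eef_rot: [-44.5, 89.9, -21.0]
contact_force: [-1.2, -0.4, 0.2]
gripper_width: 0.0263
```

```bash
python3 pf.py; python3 - <<'E'
from h import *
n=np.array([-.917,-.399]);d=np.array([-.399,.917]);pin=np.array([.6794,.164])
p=r.capture("scene");W=cloud(p).reshape(-1,3);C=p["color"].astype(int).reshape(-1,3)
t=(W[:,:2]-pin)@d;y=(W[:,:2]-pin)@n
m=(C[:,0]>1.8*C[:,1])&(C[:,0]>50)&(abs(t-.07)<.06)&(abs(y)<.06)&(W[:,2]>.08)
for lo,hi in((.08,.13),(.14,.17),(.19,.25)):
  k=m&(W[:,2]>lo)&(W[:,2]<hi);print(lo,k.sum(),np.percentile(t[k],[3,50,97]).round(4),np.percentile(y[k],[3,50,97]).round(4),W[k,2].max())
cv2.imwrite("pics/s7c.png",cv2.resize(p["color"][170:300,260:420,::-1],None,fx=4,fy=4,interpolation=cv2.INTER_CUBIC))
E
```

```text
t 12.7 eye in pin frame x 0.06913021603752284 y -0.00012556791136535475 z -0.011852590088132525 F [-1.2 -0.4  0.2] [ 0.08 -0.15 -0.01] w 0.02633869220475845
0.08 728 [0.0411 0.0597 0.094 ] [-0.0424 -0.0176  0.0381] 0.1296815217402293
0.14 114 [0.0626 0.065  0.0729] [-0.0281 -0.017   0.011 ] 0.16989732339305086
0.19 129 [0.063  0.0658 0.0732] [-0.0286 -0.0251 -0.0066] 0.2365347168633103
```

>>> {"op": "send_rows", "data": {"plan": [[[-0.05, 0, 0], [0, 0, 0]], [[-0.12, 0, 0], [0, 0, 0]], [[-0.22, 0, 0], [0, 0, 0]], [[-0.35, 0, 0], [0, 0, 0]], [[-0.5, 0, 0], [0, 0, 0]]]}}

```text
time_s: 13.25
tcp_pos: [0.6517, 0.2274, 0.2936]
eef_rot: [-44.1, 89.8, -20.5]
contact_force: [-0.4, -0.2, -0.2]
gripper_width: 0.026
```

>>> {"op": "send_rows", "data": {"plan": [[[-0.15, 0, 0], [0, 0, 0]], [[-0.3, 0, 0], [0, 0, 0]], [[-0.3, 0, 0], [0, 0, 0]], [[-0.3, 0, 0], [0, 0, 0]], [[-0.3, 0, 0], [0, 0, 0]]]}}

```text
time_s: 13.75
tcp_pos: [0.6512, 0.2273, 0.3383]
eef_rot: [-55.0, 89.9, -31.4]
contact_force: [0.6, 0.4, -0.0]
gripper_width: 0.026
```

```bash
cat > chk.py <<'E'
from h import *
n=np.array([-.917,-.399]);d=np.array([-.399,.917]);pin=np.array([.6794,.164])
p=r.capture("scene");w=cloud(p);W=w.reshape(-1,3);C=p["color"].astype(int).reshape(-1,3)
t=(W[:,:2]-pin)@d;y=(W[:,:2]-pin)@n
m=(C[:,0]>1.8*C[:,1])&(C[:,0]>50)&(abs(t-.07)<.06)&(abs(y)<.06)&(W[:,2]>.08)
for lo,hi in((.08,.13),(.14,.17),(.19,.25)):
  k=m&(W[:,2]>lo)&(W[:,2]<hi);print(lo,k.sum(),np.percentile(t[k],[3,50,97]).round(4),np.percentile(y[k],[3,50,97]).round(4),W[k,2].max())
for q in r.trace(p,"keeper"):
  k=w[q["mask"]];print("keeper",q["score"],q["uv"],"t",np.nanpercentile((k[:,:2]-pin)@d,[5,50,95]),"z",np.nanpercentile(k[:,2],[5,95]))
for q in r.trace(p,"other_carrier"): print("other",q["score"],np.nanmedian(w[q["mask"]],axis=0))
cv2.imwrite("pics/s8c.png",cv2.resize(p["color"][150:300,240:440,::-1],None,fx=4,fy=4,interpolation=cv2.INTER_CUBIC))
E
python3 pf.py;python3 chk.py
```

```text
t 13.75 eye in pin frame x 0.06930959675624467 y 0.0005535642767083397 z 0.10926819168657712 F [ 0.6  0.4 -0. ] [ 0.08 -0.07 -0.03] w 0.026035936451890125
0.08 717 [0.0412 0.0589 0.0948] [-0.0423 -0.0186  0.0378] 0.12959016560991987
0.14 98 [0.0629 0.0652 0.0718] [-0.0284 -0.015   0.0132] 0.16935853912234367
0.19 222 [0.0627 0.0647 0.0723] [-0.0284 -0.011   0.0237] 0.23654380954578058
keeper 0.45 [311.7, 235.6] t [-0.00257576 -0.0014198   0.00138974] z [0.1456495 0.16908  ]
other 0.55 [ 0.51471123 -0.31288397  0.04030765]
```

View pics/s8c.png

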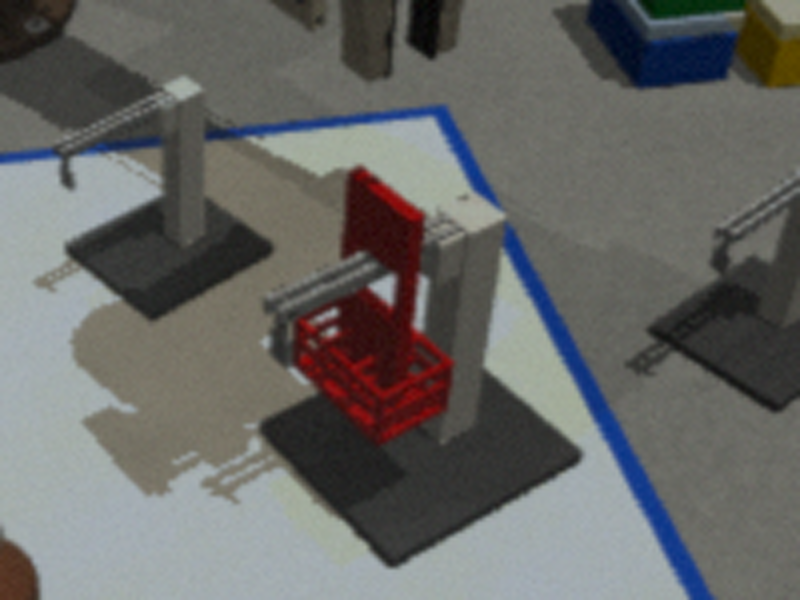

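The carrier hangs upright on the peg at (380,290), the keeper is straight down at (283,335), and the gripper is clear.

```bash
python3 -c "
from plant import r
print(r.close_job(), r.get_state()['time_s'])"
```

```text
the job is handed in; nothing more can be done
the job is handed in; nothing more can be done
```

The red carrier is hanging by its window on the large stand's peg, and I handed the job in at about 14 s of the 45 s allowed. No verdict was reported.

I gripped the carrier by its tab and lifted it. I then turned it about 63°, pushed it over the peg's free end past the keeper, lowered it until it touched, let go and moved up clear. My first grasp closed on nothing because I lifted before the slow fingers had shut. The carrier did not move, and the second grasp held.

**Last checks** (camera, just before hand-in):
- **Position:** the plate sits about 68 mm inward of the pivot and about 2 mm off to the side. The carrier is upright and did not move between two pictures about a second apart.
- **Height:** the window centre is about 10–12 mm below the pivot. The gripper gave 12 mm at contact; the camera gave about 9.5 mm from the plate's top.
- **Keeper:** it hangs straight down (foot within 3 mm of vertical), so it is shut. I never saw it raised; that it swung up follows from the plate passing it and the keeper now hanging outside the plate.
- **Other carrier:** standing where it was, within a few millimetres by camera.
- **Robot:** the gripper was about 120 mm above the release point, with no contact force.

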